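# Clamp the doming block and hold the sprung lever level

### The job

Stand the brass doming block, dimples up, squarely and centrally between the jaws of the lever clamp and let go of it. Then press the clamp's sprung lever down by its rubber plate with the fingertips until the lever is level with the bench, so that the jaws hold the block, and finish while holding it there: the lever springs back if released. Leave the jar, the tin and the pliers where they are.

Things in the scene. Friction and masses are not known exactly. Their poses are not given: they have to be found in the camera images.
- doming_block: brass doming block, a 50 x 50 x 50 mm cube with round dimples in its top, about 0.5 kg, loose, standing upright on the bench. Origin: centre of its underside; z up; x and y square to its side faces. It is square, so any quarter turn serves.
- clamp: steel lever clamp fixed on the bench; bed 12 mm thick, x -62 to 152, y -42 to 42 mm. Origin on the bench under the seat; x level from seat to lever, z up. Along x: fixed jaw (face -25 mm; 60 wide, 42 high), seat, moving pad (face at +37, lever up), two grey cheeks at 85 to 125 (55 wide, 90 high) round the pivot (x 105, height 75), lever. Open above and beside the seat.
- seat (a point): point on top of the bed (12 mm above the bench) where the centre of the block's underside stands when the block touches the fixed jaw; axes as the clamp's. The jaws are 62 mm apart with the lever up (seat x -25 to +37 mm), so the 50 mm block stands between them with 12 mm to spare; the closing pad pushes it home against the fixed jaw.
- jaw_pad: moving aluminium jaw pad, 44 mm wide, up to 29 mm above the bed. The lever drives it 50 mm per rad towards the fixed jaw (22 mm at level), through a 1.5 N/mm spring: at level a seated block holds it back 10 mm and is clamped with about 15 N. Origin: middle of its face, at bed height; x as the clamp's.
- lever: the lever with its rubber plate. Origin on the pivot; x along the lever outwards, y across, z normal to it. At rest sprung up, x sloping up 25 degrees (0.44 rad) away from the jaws; level when x is level and z vertical; end stop 0.18 rad below level. The spring always returns it: at the plate's middle it takes about 2.5 N to start, 6 N at level and some 7 N more with a block in the jaws.
- press_plate (a point): centre of the top of the black ribbed rubber plate at the lever's free end; the plate is 50 mm along the lever, 42 wide, 12 thick. The point is 110 mm along the lever from the pivot, 10 mm above the pivot line; axes as the lever's. When level it is at clamp x 215 mm, y 0, 85 mm above the bench; at rest at clamp x 200 mm, 131 mm above the bench.
- jar_burs: bystander: small brown jar with a black cap, 40 mm across and 60 mm high. Origin: centre of its underside. Leave it alone.
- wax_tin: bystander: flat round tin, 64 mm across and 20 mm high. Origin: centre of its underside. Leave it alone.
- pliers: bystander: pliers with black handles lying flat, 79 x 108 x 12 mm. Origin: centre of the underside. Leave them alone.
Mind the look-alikes: they are no part of the job. Of the things that look like the doming_block, the smaller one is meant.

How it is judged:
By the outcome, as a careful person would: the job done as asked, in the order asked, and still so for the second after the job is handed in, while the arm keeps its last pose, push and grip.
It also fails if it takes over 48 s, if anything falls off the work surface, if the arm or the gripper's body presses on something with over 40 N, if the wrist force passes 120 N, or if a joint passes its speed limit or range.

### The arm

A 7-joint arm with a two-finger parallel gripper is mounted at the origin on the work surface; the furniture and walls round the work are solid. World frame = base frame: x ahead of the robot, y to its left, z up, the work surface at z = 0. Lengths are in m, angles in rad, forces in N, time in s.
With the tool pointing down it reaches from about 0.425 to 0.925 m from the base axis. Payload 6.8 kg.
Tool frame: the origin (TCP) lies on the centre line of the jaws, within the pads' length; the fingertips stand 25 mm ahead of it and the grasp point (between the pads) lies 6 mm ahead of it; z points along the fingers, y is the line along which they close (so a half turn about z gives the same grasp; the last joint's range is limited). The gripper opens to 85 mm and grips with 20 to 120 N. Pads are 22 mm wide; open, the fingers measure 114 mm over their backs; the gripper's body (76 mm by 85 mm) begins 54 mm behind the grasp point. The pads swing forward as they close: fully open they stand 13 mm farther back than shut.
Start: joints at [-1.319, 0.477, 0.022, 1.555, -0.011, 1.109, -0.083], TCP at [0.238, 0.632, 0.256] pointing down, gripper open.
Joint ranges: [-2.96, 2.96], [-0.34, 2.1], [-1.41, 1.46], [0.24, 2.44], [-1.37, 4.51], [0.17, 1.92], [-2.96, 2.96]. Speed limits (rad/s): [2.39, 2.39, 3.14, 3.14, 3.14, 3.14, 3.14].

### API

Orientations are given as a rotation vector (axis times angle).
In Python, from bench import status, imaging, workorder gives the robot as it stands.
- The arm moves only by the tool send_rows, never from a script. Its argument "steps" is a list of rows, each an object of numbers: "dx", "dy", "dz": the shift along the tool's x, y, z in cm; "yaw": the turn about the tool's z in degrees; "gripper": the opening, from 0 (shut) to 1 (fully open). A call has 1 to 5 rows; each row is the pose to reach, as a shift and turn from the pose commanded when the call began, along the tool's axes at that moment; what a row does not reach only later rows make up. A row lasts 1/8 s, in which the tool goes at most 62.5 mm and 10.7 degrees, less where a joint would pass 70% of its speed; a pose out of reach is approached as far as the arm can. A call with a gripper value outside its range is refused whole. The fingers move at their own pace and stop on an object; "force" is the grip in N (left out, the last holds). Time passes only in rows, so rows that repeat a pose let the fingers close. It gives the time, the measured TCP pose, the force, the opening and the grip force at its end, in the units of the state.
- status.get_obs(): the state, without advancing time (a new reading comes with each control period).
- imaging.grab_frame(name): name is "scene" or "side" or "wrist"; returns a dict with "color" (420x560x3 uint8, red, green, blue), "depth" (420x560 float32, m along the optical axis (not along the pixel's ray), 0 where there is no reading), "K" (3x3 intrinsics, pixels), "R" (3x3) and "t" (3): a world point X has camera coordinates R X + t. Camera axes: x right, y down, z forward; pixel columns grow to the right and rows downward; lengths in m; the calibration is good to about 2 mm. A picture is of the moment at which its call begins.
- workorder.hand_in(): hands the job in; it is judged then, once.
The state is a dict: "clock": time; "joints": joint angles; "qvel": joint speeds; "tau": joint torques, N m; "tcp_pos": TCP position; "orientation": TCP orientation; "contact_force": force on the tool from outside, world axes, zero at the start; "moment": the same for the moment, N m; "grip_width": finger opening in m; "gripper_force": force on a finger pad.
Only numpy, scipy, OpenCV 4.12 (cv2) and the standard library are available. Lean on these libraries where they do the work, as an engineer would, in place of code of your own. Each camera call takes 0.05 s, during which the arm holds its last target. There are 200 camera calls.

## Working session

There is one attempt and no reset: what is moved stays moved. The work goes in short steps, Python scripts to look and compute and a tool call to move; the robot and the scene stay as the last step left them, time stands still between calls to the robot, and variables do not carry over. Pictures are saved under pics/ and viewed, at most 10 in all, crops included, and the job is handed in when it is done.

Besides the shell and the picture viewer there is one more tool, called after ">>>" as name([rows], argument=value, ...), one row to a line, values as JSON. send_rows: Moves the arm, as the interface text tells. Its arguments: {"type":"object","properties":{"steps":{"type":"array"},"force":{"type":"number"}},"required":["steps"]}

```bash
mkdir -p pics
cat > h.py <<'E'
import numpy as np, cv2
from scipy.spatial.transform import Rotation as Ro
from bench import status, imaging, workorder
def grab(n):
    f=imaging.grab_frame(n); np.savez(''+n+'.npz',**f); return f
def load(n): return dict(np.load(''+n+'.npz'))
def save(f,p): cv2.imwrite('pics/'+p,cv2.cvtColor(f['color'],cv2.COLOR_RGB2BGR))
def cloud(f):
    d=f['depth'];h,w=d.shape;u,v=np.meshgrid(np.arange(w),np.arange(h))
    c=np.stack([u,v,np.ones_like(u)],-1)@np.linalg.inv(f['K']).T*d[...,None]
    P=(c-f['t'])@f['R']; P[d==0]=np.nan; return P
def onplane(f,uv,z):
    uv=np.atleast_2d(uv).astype(float);r=np.c_[uv,np.ones(len(uv))]@np.linalg.inv(f['K']).T@f['R'];o=-f['R'].T@f['t']
    return o+r*((z-o[2])/r[:,2:])
E
python3 - <<'E'
from h import *
fs=[grab('scene'),grab('side')]
for f,n in zip(fs,['s','d']): save(f,n+'1.png'); print(-f['R'].T@f['t'])
s=status.get_obs();print(s['tcp_pos'],s['orientation'],Ro.from_rotvec(s['orientation']).as_matrix().round(3),s['clock'])
E
```

```text
[ 0.1509551  -0.75453145  0.54928491]
[0.62641156 1.02068473 0.97440787]
[0.23749092 0.63131733 0.25542667] [-5.62089559e-01 -3.09071758e+00  2.55297742e-03] [[-0.936  0.352 -0.   ]
 [ 0.352  0.936 -0.002]
 [-0.    -0.002 -1.   ]] 0.1
```

View pics/s1.png

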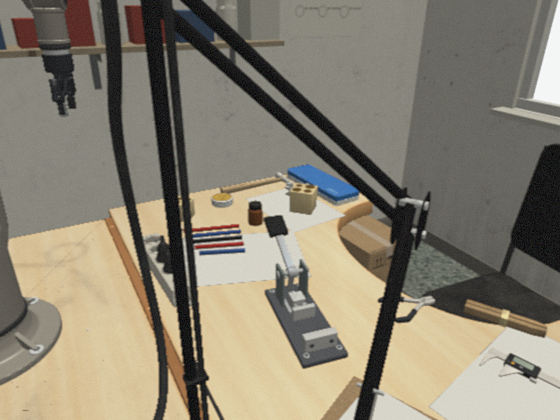

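View pics/d1.png

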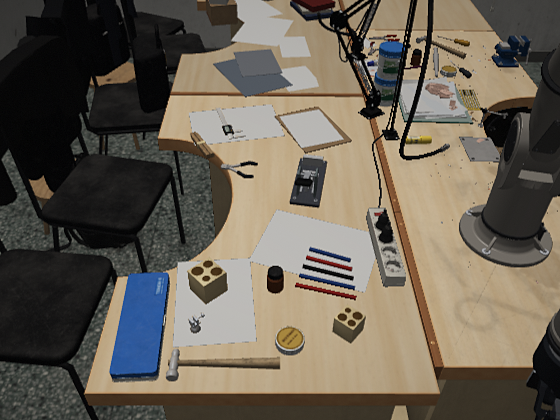

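The side view shows two brass blocks: the smaller at about (349,322) and the larger decoy at (208,280). The clamp is at (307,180), with its lever towards the camera (+y). The scene view shows the clamp at (305,310), lever towards (277,225).

Run:
```python
from h import *
f=load('side');P=cloud(f)
def pts(box,z0,z1):
    u0,u1,v0,v1=box;m=np.zeros(P.shape[:2],bool);m[v0:v1,u0:u1]=1
    m&=(P[...,2]>z0)&(P[...,2]<z1);return m
for nm,b in [('small',(325,375,295,350)),('big',(180,240,250,310))]:
    q=P[pts(b,.02,.2)];zt=np.nanpercentile(q[:,2],95);t=P[pts(b,zt-.007,zt+.008)]
    m=pts(b,zt-.007,zt+.008).astype(np.uint8);c=max(cv2.findContours(m,0,2)[0],key=cv2.contourArea)[:,0]
    w=onplane(f,c,.05 if nm=='small' else zt)[:,:2]
    print(nm,zt,len(t),np.median(t,0),cv2.minAreaRect((w*1000).astype(np.float32)))
# bench level & clamp
print('bench',np.nanmedian(P[225:250,300:340,2]))
m=pts((280,340,150,210),.006,.2);print(m.sum())
c=max(cv2.findContours(m.astype(np.uint8),0,2)[0],key=cv2.contourArea)
for z0,z1 in [(.006,.018),(.046,.06),(.06,.085),(.085,.097),(.1,.15)]:
    mm=pts((280,340,150,210),z0,z1);q=P[mm]
    print(z0,z1,len(q),cv2.minAreaRect((q[:,:2]*1000).astype(np.float32)) if len(q) else '')
for n in ['jar',]: 
    q=P[pts((262,290,260,295),.045,.08)];print(n,q.mean(0),len(q))
q=P[pts((270,310,320,360),.012,.04)];print('tin',q.mean(0))
q=P[pts((325,380,60,200),.03,.9)];print('lamp',np.nanpercentile(q,[1,50,99],axis=0))
col=f['color']
big=cv2.resize(col[145:215,270:350],None,fx=8,fy=8,interpolation=cv2.INTER_CUBIC)
g=load('scene')['color'][205:365,255:355];g=cv2.resize(g,None,fx=3.5,fy=3.5,interpolation=cv2.INTER_CUBIC)[:560]
big=cv2.resize(big,(440,385)); o=np.zeros((560,800,3),np.uint8);o[:385,:440]=big;o[:g.shape[0],445:445+g.shape[1]]=g
cv2.imwrite('pics/crop.png',o[...,::-1])
```

```text
small 0.05311306602577308 456 [0.4502429  0.31165133 0.05073747] ((450.2908935546875, 311.1401062011719), (53.42097473144531, 51.272056579589844), 49.38714599609375)
big 0.06964794447941462 635 [0.76613109 0.19837744 0.06723968] ((765.6370849609375, 199.83349609375), (66.57341766357422, 67.71366119384766), 42.22383499145508)
bench 0.0015685114812362371
1422
0.006 0.018 788 ((510.5472412109375, -240.67698669433594), (151.77471923828125, 277.55462646484375), 1.5091807842254639)
0.046 0.06 21 ((506.7823181152344, -213.240478515625), (159.03494262695312, 52.61272048950195), 79.50025939941406)
0.06 0.085 86 ((518.4974975585938, -151.41610717773438), (40.74546813964844, 58.252349853515625), 87.53978729248047)
0.085 0.097 72 ((520.017578125, -149.4955596923828), (51.92293167114258, 57.876285552978516), 71.70874786376953)
0.1 0.15 142 ((532.3464965820312, -76.13430786132812), (84.915771484375, 40.58797073364258), 79.43972778320312)
jar [0.60952926 0.19077492 0.05785987] 198
tin [0.58013312 0.34811072 0.02075482]
lamp [[ 0.24193242 -0.70481848  0.0320179 ]
 [ 0.28802314 -0.59441091  0.11268753]
 [ 0.37316579 -0.5391747   0.23020237]]
```

View pics/crop.png

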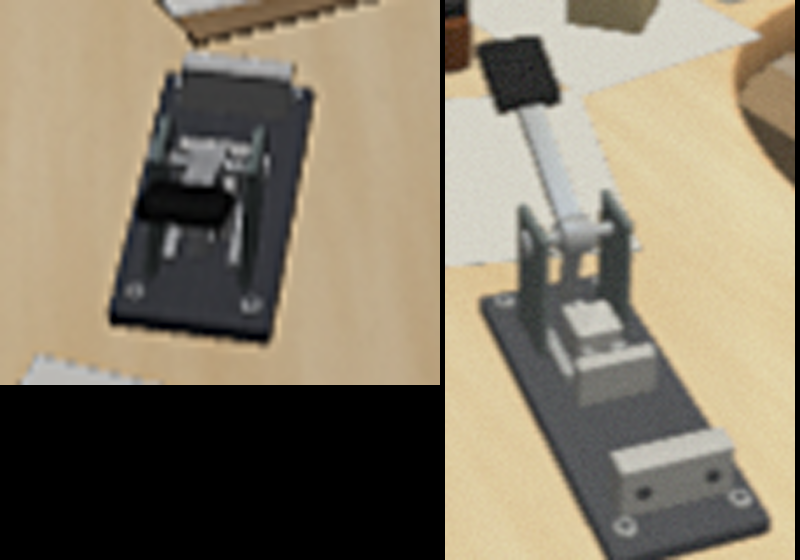

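>>> send_rows([
  {"dx": -4.4, "dy": -3.2, "yaw": 4},
  {"dx": -8.8, "dy": -6.4, "yaw": 8},
  {"dx": -13.2, "dy": -9.6, "yaw": 12},
  {"dx": -17.6, "dy": -12.8, "yaw": 16},
  {"dx": -22, "dy": -16, "yaw": 20},
])

```text
validation failed for argument at $.st...
```

Run:
```python
from h import *
s=status.get_obs();R=Ro.from_rotvec(s['orientation']).as_matrix();print(s['tcp_pos'],R.round(3),s['joints'])
print('to block cm',R.T@(np.array([.4503,.3113,.256])-s['tcp_pos'])*100)
f=load('side');hsv=cv2.cvtColor(f['color'],cv2.COLOR_RGB2HSV)
m=np.zeros(hsv.shape[:2],np.uint8);m[152:208,285:330]=(hsv[152:208,285:330,2]<95)*255
m=cv2.morphologyEx(m,cv2.MORPH_CLOSE,np.ones((7,7)))
c=max(cv2.findContours(m,0,2)[0],key=cv2.contourArea)[:,0]
print(cv2.approxPolyDP(cv2.convexHull(c),3,True)[:,0].tolist())
print(cv2.minAreaRect((onplane(f,c,.01)[:,:2]*1000).astype(np.float32)))
w=grab('wrist');save(w,'w1.png')
```

```text
[0.23749092 0.63131733 0.25542667] [[-0.936  0.352 -0.   ]
 [ 0.352  0.936 -0.002]
 [-0.    -0.002 -1.   ]] [-1.31910635  0.47771386  0.02235292  1.5563498  -0.01150855  1.10929231
 -0.08311241]
to block cm [-3.11855268e+01 -2.24600510e+01 -1.70917259e-02]
[[305, 152], [326, 162], [317, 207], [290, 203]]
((504.57421875, -231.90936279296875), (257.45550537109375, 84.00465393066406), 79.48422241210938)
```

View pics/w1.png

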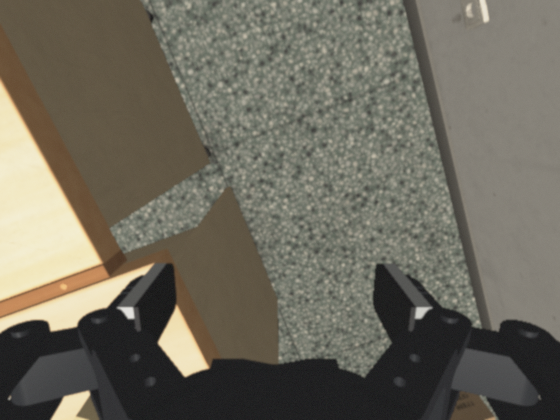

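The wrist view shows only the bench edge and floor (the arm didn't move because the call was refused), with the fingertips at (150,290) and (400,290). I'll send complete rows this time.

>>> send_rows([
  {"dx": -4.4, "dy": -3.2, "dz": 0, "yaw": 4, "gripper": 1},
  {"dx": -8.8, "dy": -6.4, "dz": 0, "yaw": 8, "gripper": 1},
  {"dx": -13.2, "dy": -9.6, "dz": 0, "yaw": 12, "gripper": 1},
  {"dx": -17.6, "dy": -12.8, "dz": 0, "yaw": 16, "gripper": 1},
  {"dx": -22, "dy": -16, "dz": 0, "yaw": 20, "gripper": 1},
])

```text
clock: 0.78
tcp_pos: [0.388, 0.4028, 0.2562]
orientation: [-1.094, -2.945, 0.0]
contact_force: [0.2, 0.1, 0.8]
grip_width: 0.0855
gripper_force: 0.0
```

```bash
cat > blk.py <<'E'
from h import *
def block(p):
    s=status.get_obs();R=Ro.from_rotvec(s['orientation']).as_matrix()
    w=grab('wrist');save(w,p);P=cloud(w)
    m=((P[...,2]>.04)&(P[...,2]<.06)&(np.hypot(P[...,0]-.45,P[...,1]-.311)<.06)).astype(np.uint8)
    if m.sum()<200: print('not seen',m.sum());return
    m=cv2.morphologyEx(m,cv2.MORPH_CLOSE,np.ones((15,15)))
    c=max(cv2.findContours(m,0,2)[0],key=cv2.contourArea)[:,0]
    r=cv2.minAreaRect((onplane(w,c,.05)[:,:2]*1000).astype(np.float32))
    print('z',np.nanmedian(P[...,2][m>0]),'rect',r, 'pix',c.min(0),c.max(0))
    print('tcp',s['tcp_pos'],'tooly deg',np.degrees(np.arctan2(R[1,1],R[0,1])))
    print('shift cm',R.T@(np.array([r[0][0]/1000,r[0][1]/1000,.036])-s['tcp_pos'])*100,s['joints'].round(2) if hasattr(s['joints'],'round') else s['joints'])
E
python3 -c "
from blk import *
block('w2.png')"
```

```text
z 0.049422656751259064 rect ((446.19146728515625, 310.4765319824219), (49.826324462890625, 53.879276275634766), 49.848968505859375) pix [221 263] [268 308]
tcp [0.38796482 0.40284951 0.25620546] tooly deg 49.252282202016694
shift cm [-10.44047904  -3.195266    22.02094949] [-1.05  0.29  0.16  1.85 -0.05  1.01 -0.  ]
```

>>> send_rows([
  {"dx": -3, "dy": -1.6, "dz": 4, "yaw": 0, "gripper": 1},
  {"dx": -5, "dy": -3.2, "dz": 8, "yaw": 0, "gripper": 1},
  {"dx": -5, "dy": -3.2, "dz": 9, "yaw": 0, "gripper": 1},
  {"dx": -5, "dy": -3.2, "dz": 9, "yaw": 0, "gripper": 1},
])

```text
clock: 1.32
tcp_pos: [0.404, 0.3487, 0.1662]
orientation: [-1.089, -2.946, 0.0]
contact_force: [0.5, 0.5, 0.5]
grip_width: 0.0854
gripper_force: 0.0
```

```bash
python3 -c "
from blk import *
block('w3.png')"
```

```text
z 0.049465339987353946 rect ((446.1714782714844, 310.0065002441406), (49.540950775146484, 53.4962043762207), 49.73124313354492) pix [240 255] [304 317]
tcp [0.40402433 0.34872525 0.16622078] tooly deg 49.43053274016664
shift cm [-5.72572995 -0.19555665 13.01950524] [-0.96  0.36  0.17  1.99 -0.08  0.8   0.11]
```

View pics/w3.png

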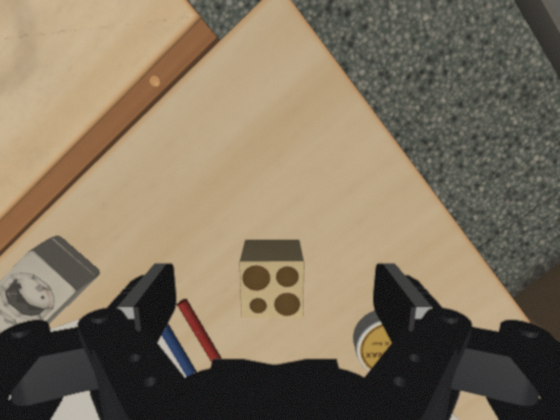

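The block's top face shows squarely at (240–304, 264–317), and the fingers are aligned with it. Now descending to grasp.

>>> send_rows([
  {"dx": -3, "dy": -0.1, "dz": 2, "yaw": 0, "gripper": 1},
  {"dx": -5.9, "dy": 0, "dz": 4, "yaw": 0, "gripper": 1},
  {"dx": -5.9, "dy": 0, "dz": 8, "yaw": 0, "gripper": 1},
  {"dx": -5.9, "dy": 0, "dz": 12, "yaw": 0, "gripper": 1},
  {"dx": -5.9, "dy": 0, "dz": 13, "yaw": 0, "gripper": 1},
])

```text
clock: 2.0
tcp_pos: [0.4485, 0.3104, 0.0354]
orientation: [-1.087, -2.946, 0.001]
contact_force: [-0.1, -0.0, 0.5]
grip_width: 0.0853
gripper_force: 0.0
```

>>> send_rows([
  {"dx": 0, "dy": 0, "dz": 0, "yaw": 0, "gripper": 1},
  {"dx": 0, "dy": 0, "dz": 0, "yaw": 0, "gripper": 0.3},
  {"dx": 0, "dy": 0, "dz": 0, "yaw": 0, "gripper": 0.3},
  {"dx": 0, "dy": 0, "dz": 0, "yaw": 0, "gripper": 0.3},
  {"dx": 0, "dy": 0, "dz": 0, "yaw": 0, "gripper": 0.3},
], force=50)

```text
clock: 2.62
tcp_pos: [0.4493, 0.3095, 0.0377]
orientation: [1.091, 2.946, 0.001]
contact_force: [-2.5, -1.0, 8.0]
grip_width: 0.0493
gripper_force: 52.7
```

>>> send_rows([
  {"dx": 0, "dy": 0, "dz": -1, "yaw": 0, "gripper": 0.3},
  {"dx": 0, "dy": 0, "dz": -5, "yaw": 0, "gripper": 0.3},
  {"dx": 0, "dy": 0, "dz": -10, "yaw": 0, "gripper": 0.3},
  {"dx": 0, "dy": 0, "dz": -15, "yaw": 0, "gripper": 0.3},
  {"dx": 0, "dy": 0, "dz": -20, "yaw": 0, "gripper": 0.3},
])

```text
clock: 3.25
tcp_pos: [0.4485, 0.3087, 0.238]
orientation: [-1.091, -2.946, 0.001]
contact_force: [0.2, 0.7, -5.4]
grip_width: 0.0494
gripper_force: 54.4
```

Run:
```python
from h import *
w=load('wrist');c=-w['R'].T@w['t']
a=np.radians(49.43);y=np.array([np.cos(a),np.sin(a),0]);x=np.array([np.sin(a)*-1,np.cos(a),0]) 
d=c-[.40402,.34873,.16622];print('cam rel tool x,y,up',d@x,d@y,d[2],'optical',w['R'][2])
f=load('side')
n=onplane(f,[[290,203],[317,207]],.004);print(n, np.linalg.norm(n[0]-n[1]))
u=np.array([np.cos(np.radians(79.5)),np.sin(np.radians(79.5)),0]);print('seat~',n.mean(0)-.152*u)
s=status.get_obs();R=Ro.from_rotvec(s['orientation']).as_matrix();print(s['tcp_pos'],s['grip_width'],s['contact_force'])
for z in [.24]:
  print('shift to .50,-.28',R.T@(np.array([.50,-.25,z])-s['tcp_pos'])*100)
```

```text
cam rel tool x,y,up 0.06759871170367575 6.520538962992755e-05 0.11708027331273099 optical [ 0.20125148 -0.17282118 -0.96417357]
[[ 0.56516925 -0.12205433  0.004     ]
 [ 0.49028954 -0.10558332  0.004     ]] 0.0766698495682973
seat~ [ 0.5000296  -0.26327357  0.004     ]
[0.4484586 0.3086904 0.2380485] 0.04937601768468099 [ 0.1698092   0.66247514 -5.38247852]
shift to .50,-.28 [-40.29029682 -39.04630127  -0.17658027]
```

Run:
```python
from h import *
for n in ['scene','side']:
    P=cloud(load(n)).reshape(-1,3);P=P[~np.isnan(P[:,0])]
    q=P[(P[:,0]>.1)&(P[:,0]<.9)&(P[:,1]<-.3)&(P[:,1]>-.75)&(P[:,2]>.08)]
    H,ey,ez=np.histogram2d(q[:,1],q[:,2],bins=[np.arange(-.75,-.29,.05),np.arange(.05,1,.15)])
    print(n,len(q));print(H.astype(int)); b=q[q[:,1]>-.5]; print(np.percentile(b,[0,5,50,95,100],axis=0) if len(b) else '')
```

```text
scene 24568
[[   0    0    0    0    0    0]
 [   0    0    0    0    0    0]
 [   0    0    0    0    0    0]
 [   0 1331    0    0    0    0]
 [   0 1724 2646    0    0    0]
 [   0 2742 8936 5420    0    0]
 [   0    0    0    0    0    0]
 [   0    0    0  546    0    0]
 [   0    0  790  433    0    0]]
[[ 0.21417602 -0.49999235  0.20015067]
 [ 0.21614559 -0.49284556  0.26073111]
 [ 0.22825382 -0.48171651  0.47363904]
 [ 0.35274996 -0.34520851  0.53955539]
 [ 0.43623191 -0.30017007  0.54702555]]
side 2886
[[ 14 104   0   0   0   0]
 [678 163   0   0   0   0]
 [ 80   7   0   0   0   0]
 [283  81   0   0   0   0]
 [  5 227 194   0   0   0]
 [181 287 483   0   0   0]
 [  0   0   0   0   0   0]
 [  0   0   0   0   0   0]
 [  0   0  99   0   0   0]]
[[ 0.21610076 -0.49998303  0.08037095]
 [ 0.21960161 -0.49791256  0.11318698]
 [ 0.22942849 -0.47587689  0.36250616]
 [ 0.42980388 -0.31680345  0.48009087]
 [ 0.45171899 -0.30032196  0.49953163]]
```

>>> send_rows([
  {"dx": -4, "dy": -3.9, "dz": -0.8, "yaw": 6, "gripper": 0.3},
  {"dx": -8, "dy": -7.8, "dz": -1.6, "yaw": 12, "gripper": 0.3},
  {"dx": -12, "dy": -11.7, "dz": -2.4, "yaw": 18, "gripper": 0.3},
  {"dx": -16, "dy": -15.6, "dz": -3.2, "yaw": 24, "gripper": 0.3},
  {"dx": -20, "dy": -19.5, "dz": -4, "yaw": 30, "gripper": 0.3},
])

```text
clock: 3.88
tcp_pos: [0.4731, 0.0291, 0.2767]
orientation: [-1.82, -2.56, -0.001]
contact_force: [1.1, -0.6, -5.9]
grip_width: 0.0495
gripper_force: 54.6
```

Run:
```python
from h import *
s=status.get_obs();R=Ro.from_rotvec(s['orientation']).as_matrix()
print(s['tcp_pos'],np.degrees(np.arctan2(R[1,1],R[0,1])),R.T@(np.array([.488,-.322,.28])-s['tcp_pos'])*100,np.round(s['joints'],2))
```

```text
[0.47311926 0.0291323  0.276695  ] 19.1838642084082 [-33.65208878 -10.13279686  -0.35477556] [-0.61  0.12  0.45  2.02 -0.06  1.02  0.21]
```

Run:
```python
from h import *
for n in ['scene','side']:
    P=cloud(load(n)).reshape(-1,3);P=P[~np.isnan(P[:,0])]
    q=P[(P[:,0]>.1)&(P[:,0]<.95)&(P[:,1]<.3)&(P[:,1]>-.6)&(P[:,2]>.16)]
    k=np.round(q/.05).astype(int);u,c=np.unique(k,axis=0,return_counts=True);print(n);
    print(*[(*(r*.05).round(2).tolist(),int(m)) for r,m in zip(u,c) if m>4])
```

```text
scene
(0.2, -0.5, 0.2, 174) (0.2, -0.5, 0.25, 523) (0.2, -0.5, 0.3, 598) (0.2, -0.5, 0.35, 728) (0.2, -0.5, 0.4, 887) (0.2, -0.5, 0.45, 1109) (0.2, -0.5, 0.5, 1395) (0.2, -0.5, 0.55, 742) (0.2, -0.45, 0.25, 6) (0.2, -0.35, 0.45, 16) (0.2, -0.35, 0.5, 793) (0.2, -0.35, 0.55, 416) (0.2, -0.3, 0.4, 191) (0.2, -0.3, 0.45, 519) (0.2, -0.3, 0.5, 15) (0.2, -0.25, 0.3, 43) (0.2, -0.25, 0.35, 182) (0.2, -0.25, 0.4, 159) (0.25, -0.5, 0.2, 132) (0.25, -0.5, 0.25, 357) (0.25, -0.5, 0.3, 384) (0.25, -0.5, 0.35, 463) (0.25, -0.5, 0.4, 562) (0.25, -0.5, 0.45, 700) (0.25, -0.5, 0.5, 896) (0.25, -0.5, 0.55, 478) (0.25, -0.45, 0.5, 848) (0.25, -0.45, 0.55, 1279) (0.25, -0.35, 0.5, 107) (0.25, -0.35, 0.55, 58) (0.25, -0.3, 0.4, 58) (0.25, -0.3, 0.45, 75) (0.25, -0.25, 0.15, 107) (0.25, -0.25, 0.2, 343) (0.25, -0.25, 0.25, 355) (0.25, -0.25, 0.3, 336) (0.25, -0.25, 0.35, 236) (0.25, -0.25, 0.4, 81) (0.3, -0.5, 0.45, 517) (0.3, -0.5, 0.5, 1115) (0.3, -0.45, 0.5, 1026) (0.3, -0.45, 0.55, 45) (0.35, -0.55, 0.2, 93) (0.35, -0.55, 0.25, 935) (0.35, -0.55, 0.3, 765) (0.35, -0.5, 0.4, 323) (0.35, -0.5, 0.45, 1
[... 1036 characters left out ...]
5, -0.45, 0.4, 34) (0.25, -0.45, 0.45, 13) (0.25, -0.35, 0.5, 10) (0.25, -0.3, 0.45, 68) (0.25, -0.3, 0.5, 25) (0.25, -0.25, 0.15, 21) (0.25, -0.25, 0.2, 70) (0.25, -0.25, 0.25, 84) (0.25, -0.25, 0.3, 93) (0.25, -0.25, 0.35, 100) (0.25, -0.25, 0.4, 75) (0.3, -0.6, 0.15, 13) (0.3, -0.6, 0.2, 17) (0.3, -0.55, 0.15, 8) (0.3, -0.55, 0.2, 17) (0.35, -0.6, 0.15, 5) (0.35, -0.55, 0.15, 16) (0.35, -0.55, 0.2, 95) (0.35, -0.55, 0.25, 67) (0.35, -0.55, 0.3, 32) (0.35, -0.5, 0.4, 22) (0.35, -0.5, 0.45, 47) (0.4, -0.55, 0.25, 34) (0.4, -0.55, 0.3, 22) (0.4, -0.55, 0.35, 17) (0.4, -0.5, 0.3, 48) (0.4, -0.5, 0.35, 87) (0.4, -0.5, 0.4, 166) (0.4, -0.5, 0.45, 16) (0.45, -0.5, 0.35, 92) (0.45, -0.5, 0.4, 83)
```

>>> send_rows([
  {"dx": -5.4, "dy": -1.4, "dz": -0.3, "yaw": 6.3, "gripper": 0.3},
  {"dx": -10.8, "dy": -2.8, "dz": -0.6, "yaw": 12.6, "gripper": 0.3},
  {"dx": -16.2, "dy": -4.2, "dz": -0.9, "yaw": 18.9, "gripper": 0.3},
  {"dx": -21.6, "dy": -5.6, "dz": -1.2, "yaw": 25.2, "gripper": 0.3},
  {"dx": -27, "dy": -7, "dz": -1.3, "yaw": 31.5, "gripper": 0.3},
])

```text
clock: 4.5
tcp_pos: [0.497, -0.2481, 0.2896]
orientation: [-2.446, -1.97, -0.002]
contact_force: [1.5, -0.0, -5.4]
grip_width: 0.0493
gripper_force: 54.7
```

Run:
```python
from h import *
s=status.get_obs();R=Ro.from_rotvec(s['orientation']).as_matrix()
print(s['tcp_pos'],np.degrees(np.arctan2(R[1,1],R[0,1])),np.round(s['joints'],2),s['contact_force'])
w=grab('wrist');save(w,'w4.png')
```

```text
[ 0.49695553 -0.2480848   0.28961317] -12.301513448726608 [-0.22  0.29  0.71  1.84 -0.21  1.09  0.35] [ 1.4864117  -0.00682225 -5.41675871]
```

View pics/w4.png

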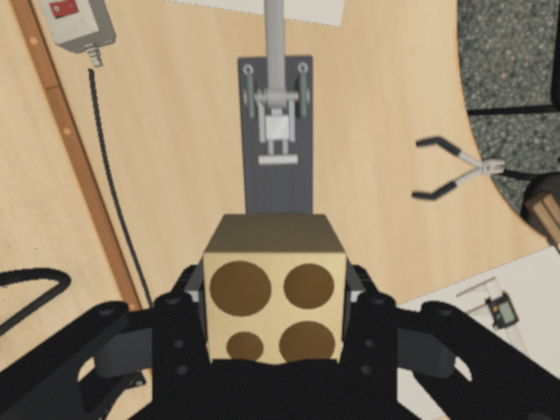

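The wrist view shows the held block at (205–345, 262–358), with the clamp bed ahead of it. The bed's lever-end corners are at (238,57) and (313,57), its sides run down to row 212, and the pad is at (278,158).

```bash
cat > clamp.py <<'E'
from h import *
def clamp():
    s=status.get_obs();R=Ro.from_rotvec(s['orientation']).as_matrix();w=load('wrist')
    V=w['color'].max(-1).astype(int)
    L=[];Rr=[];
    for v in range(66,205,3):
        r=V[v];thr=100
        # strongest step in window near each side
        g=np.diff(cv2.GaussianBlur(r[None].astype(np.float32),(5,1),0)[0])
        l=225+np.argmin(g[225:255]);q=300+np.argmax(g[300:330]);L.append([l+.5,v]);Rr.append([q+.5,v])
    T=[]
    for u in list(range(244,264,2))+list(range(290,308,2)):
        g=np.diff(cv2.GaussianBlur(V[:,u:u+1].astype(np.float32),(1,5),0)[:,0]);T.append([u,45+np.argmin(g[45:70])+.5])
    out=[]
    for n,e in (('L',L),('R',Rr),('T',T)):
        p=onplane(w,np.array(e,float),.012)[:,:2]
        vx,vy,x,y=cv2.fitLine(p.astype(np.float32),cv2.DIST_HUBER,0,.001,.001).ravel()
        res=np.abs((p[:,0]-x)*vy-(p[:,1]-y)*vx);print(n,np.degrees(np.arctan2(vy,vx)),'median res mm',np.median(res)*1000)
        out.append((np.array([vx,vy]),np.array([x,y])))
    (dl,pl),(dr,pr),(dt,pt)=out
    d=dl*np.sign(dl[1])+dr*np.sign(dr[1]);d/=np.linalg.norm(d);n=np.array([-d[1],d[0]])
    print('width mm',(pl-pr)@n*1000)
    c=(pl+pr)/2; end=(pl@n+pr@n)/2*n+(pt@d)*d; seat=end-.152*d
    print('axis deg',np.degrees(np.arctan2(d[1],d[0])),'seat',seat)
    return seat,d,n,w,s,R
if __name__=='__main__':
    seat,d,n,w,s,R=clamp();P=cloud(w)
    print('bed z',np.nanmedian(P[170:205,252:258,2]),'bench z',np.nanmedian(P[150:200,200:225,2]))
    q=P[...,:2]-seat;cx=q@d;cy=q@n;z=P[...,2];u,v=np.meshgrid(np.arange(560),np.arange(420))
    m=(v<200)&(z>.034)&(z<.05)&(cx<.08)&(abs(cy)<.04);print('pad top cx,cy range',np.percentile(cx[m],[1,99]),np.percentile(cy[m],[1,99]))
    m=(v<140)&(z>.084)&(z<.095)&(abs(cy)<.04);print('cheek cx,cy',np.percentile(cx[m],[2,98]),np.percentile(cy[m],[2,98]),m.sum())
    # held block top
    m=((v>200)&(abs(z-(s['tcp_pos'][2]+.013))<.012)).astype(np.uint8);m=m&(u>195)&(u<355)
    print('blk z',np.nanmedian(z[m>0]),[np.nanmedian(z[a:b,270:280]) for a,b in((264,275),(330,350))])
    col=[onplane(w,[p],s['tcp_pos'][2]+.013)[0] for p in ((206,263),(344,263),(210,357),(341,357))]
    for c in col: print('corner rel tcp in tool',(R.T@(c-s['tcp_pos'])*1000).round(1))
    print('shift to seat cm',R.T@(np.r_[seat,.05]-s['tcp_pos'])*100,'yaw now',np.degrees(np.arctan2(R[1,1],R[0,1])))
E
python3 clamp.py
```

```text
L 79.345566 median res mm 0.28831526427064175
R 79.41865 median res mm 8.086974073902298e-06
T -11.165417 median res mm 0.10451749785694073
width mm 83.100716
axis deg 79.38211 seat [ 0.49812654 -0.26464677]
bed z 0.011340715790230745 bench z -0.0006632678595962708
pad top cx,cy range [0.04012723 0.07950677] [-0.02048558  0.02130115]
cheek cx,cy [0.08987608 0.13889361] [-0.02615251  0.02706465] 1409
blk z 0.30136475262121826 [np.float64(0.3012671100785311), np.float64(0.3012731548478947)]
corner rel tcp in tool [ 29.7 -24.6 -13.3]
corner rel tcp in tool [ 30.2  22.  -13.1]
corner rel tcp in tool [ -7.7 -24.7 -13. ]
corner rel tcp in tool [ -7.1  23.4 -12.9]
shift to seat cm [-0.55039682  0.30994981 24.05739514] yaw now -13.015401408761438
```

Run:
```python
from clamp import *
seat,d,n,w,s,R=clamp();P=cloud(w);T=(P-s['tcp_pos'])@R*1000
print('K',w['K'][0,0],'tcp',s['tcp_pos'])
for r in (220,230,240,250,256,260,262,264,266,270,280,300,320): print(r,T[r,275].round(1), end=' ')
print()
for r in (275,300): 
    g=T[r]; m=abs(g[:,2]+12)<4; m[:195]=0;m[360:]=0; k=np.where(m)[0];print(r,k.min(),k.max(),g[k.min()].round(1),g[k.max()].round(1))
f=T[220:255,230:320].reshape(-1,3);print('front face slope wrt y',np.polyfit(f[:,1],f[:,0],1),'wrt z',np.polyfit(f[:,2],f[:,0],1))
V=w['color'].max(-1).astype(int)
print('pad col',V[145:180,278].tolist())
for v in (160,162,164,165,166): 
    q=onplane(w,[[278,v]],.041)[0,:2]-seat;print(v,(q@d*1000).round(1),(q@n*1000).round(1),P[v,278].round(4),end=' ')
```

```text
L 79.345566 median res mm 0.28831526427064175
R 79.41865 median res mm 8.086974073902298e-06
T -11.165417 median res mm 0.10451749785694073
width mm 83.100716
axis deg 79.38211 seat [ 0.49812654 -0.26464677]
K 331.20784129517216 tcp [ 0.49585663 -0.25701461  0.2905251 ]
220 [33.9 -1.4 24.8] 230 [33.5 -1.4 11.8] 240 [33.2 -1.4  0.7] 250 [33.1 -1.4 -9.2] 256 [31.1 -1.3 -9.9] 260 [ 30.   -1.3 -10.7] 262 [ 29.4  -1.3 -11.1] 264 [ 28.9  -1.3 -11.6] 266 [ 28.   -1.3 -11.4] 270 [ 26.7  -1.3 -11.7] 280 [ 22.6  -1.2 -11. ] 300 [ 14.8  -1.1 -10.9] 320 [  6.6  -1.  -10.7] 
275 204 345 [ 23.7 -26.2 -10. ] [23.9 23.6 -9.1]
300 195 355 [ 16.  -28.8 -13.8] [ 16.7  26.6 -13.6]
 ** On entry to DLASCL parameter number  4 had an illegal value
 ** On entry to DLASCL parameter number  4 had an illegal value
 ** On entry to DLASCL parameter number  4 had an illegal value
 ** On entry to DLASCL parameter number  4 had an illegal value
 ** On entry to DLASCL parameter number  5 had an illegal value
 ** On entry to DLASCL parameter number  4 had an illegal valueTraceback (most recent call last):
  File "<stdin>", line 8, in <module>
    c, resids, rank, s = lstsq(lhs, rhs, rcond)
                         ~~~~~^^^^^^^^^^^^^^^^^
    x, resids, rank, s = _umath_linalg.lstsq(a, b, rcond,
                         ~~~~~~~~~~~~~~~~~~~^^^^^^^^^^^^^
                                             signature=signature)
                                             ^^^^^^^^^^^^^^^^^^^^
    raise LinAlgError("SVD did not converge in Linear Least Squares")
numpy.linalg.LinAlgError: SVD did not converge in Linear Least Squares
```

```bash
sed -i "s/{'w'}//; s/range(45,70)/range(38,66)/; s/45+np.argmin(g\[45:70\])/38+np.argmin(g[38:66])/" clamp.py
python3 - <<'E'
from h import *
grab('wrist')
from clamp import *
seat,d,n,w,s,R=clamp();P=cloud(w);T=(P-s['tcp_pos'])@R*1000
print('tcp',s['tcp_pos'],s['qvel'].max() if hasattr(s['qvel'],'max') else s['qvel'])
for r in (230,250,280,300): print(r,T[r,275].round(1), end=' ')
g=T[275]; m=abs(g[:,2]+12)<4; m[:195]=0;m[360:]=0; k=np.where(m)[0];print('\nsides',g[k.min()].round(1),g[k.max()].round(1))
V=w['color'].max(-1).astype(int)
print('pad col',V[140:170,278].tolist())
for v in range(148,166,3):
    q=onplane(w,[[278,v]],.041)[0,:2]-seat;print(v,(q@d*1000).round(1),(q@n*1000).round(1),P[v,278,2].round(4))
print('shift to seat cm',R.T@(np.r_[seat,.05]-s['tcp_pos'])*100,'tool y deg',np.degrees(np.arctan2(R[1,1],R[0,1])))
E
```

```text
L 79.49413 median res mm 0.30217772429758094
R 79.37293 median res mm 0.2657308040616563
T -10.853289 median res mm 0.1768079837466891
width mm 83.06312
axis deg 79.43354 seat [ 0.4978617  -0.26320106]
tcp [ 0.49552039 -0.25400543  0.29011235] 0.045849925214712844
230 [21.8  1.  10. ] 250 [ 21.5   0.9 -10.5] 280 [ 10.9   0.9 -12.3] 300 [  3.1   0.8 -12.2] 
sides [ 12.1 -24.2 -10.4] [ 12.4  25.4 -11.7]
pad col [88, 87, 90, 113, 148, 176, 191, 195, 195, 194, 190, 175, 135, 96, 86, 87, 87, 87, 87, 85, 85, 88, 85, 86, 86, 86, 87, 85, 87, 88]
148 42.7 -3.2 0.0404
151 39.5 -3.1 0.0385
154 36.3 -2.9 0.0109
157 33.0 -2.8 0.0122
160 29.7 -2.7 0.0107
163 26.5 -2.5 0.0105
shift to seat cm [-0.7393404   0.39729562 24.01531444] tool y deg -12.782438630445393
```

>>> send_rows([
  {"dx": 0, "dy": 0.2, "dz": 3, "yaw": -2.2, "gripper": 0.3},
  {"dx": 0, "dy": 0.3, "dz": 7, "yaw": -2.2, "gripper": 0.3},
  {"dx": 0, "dy": 0.3, "dz": 11, "yaw": -2.2, "gripper": 0.3},
  {"dx": 0, "dy": 0.3, "dz": 14, "yaw": -2.2, "gripper": 0.3},
  {"dx": 0, "dy": 0.3, "dz": 14, "yaw": -2.2, "gripper": 0.3},
])

```text
clock: 5.22
tcp_pos: [0.4985, -0.246, 0.1474]
orientation: [-2.401, -2.018, 0.004]
contact_force: [-1.0, -0.0, -5.1]
grip_width: 0.0493
gripper_force: 54.6
```

>>> send_rows([
  {"dx": 0, "dy": 0, "dz": 0, "yaw": 0, "gripper": 0.3},
  {"dx": 0, "dy": 0, "dz": 0, "yaw": 0, "gripper": 0.3},
  {"dx": 0, "dy": 0, "dz": 0, "yaw": 0, "gripper": 0.3},
  {"dx": 0, "dy": 0, "dz": 0, "yaw": 0, "gripper": 0.3},
])

```text
clock: 5.72
tcp_pos: [0.5008, -0.2474, 0.1498]
orientation: [2.404, 2.021, 0.001]
contact_force: [-1.0, -0.3, -5.3]
grip_width: 0.0494
gripper_force: 54.6
```

```bash
cat > rel.py <<'E'
from h import *
seat=np.array([.4980,-.2628]);a=np.radians(79.4);d=np.array([np.cos(a),np.sin(a)]);n=np.array([-d[1],d[0]])
def rel():
    s=status.get_obs();R=Ro.from_rotvec(s['orientation']).as_matrix();q=s['tcp_pos'][:2]-seat
    print('tcp clamp mm x,y,z',(q@d*1000).round(1),(q@n*1000).round(1),(s['tcp_pos'][2]*1000).round(1),'tool y err deg',np.degrees(np.arctan2(R[1,1],R[0,1]))+10.6,'tilt',R[:,2].round(4),'t',s['clock'],s['contact_force'].round(1),s['grip_width'])
    return s,R
E
python3 - <<'E'
from rel import *
s,R=rel();w=grab('wrist');P=cloud(w);T=(P-s['tcp_pos'])@R*1000
for r in (235,250,280,300): print(r,T[r,275].round(1), end=' ')
g=T[280]; m=abs(g[:,2]+12)<4; m[:195]=0;m[360:]=0; k=np.where(m)[0];print('\nsides',g[k.min()].round(1),g[k.max()].round(1))
rel();f=grab('scene');c=cv2.resize(f['color'][230:370,240:380],None,fx=4,fy=4,interpolation=cv2.INTER_CUBIC);wc=cv2.resize(w['color'],(240,180))
o=np.zeros((560,800,3),np.uint8);o[:,:560]=c;o[:180,560:]=wc;cv2.imwrite('pics/c5.png',o[...,::-1])
E
```

```text
tcp clamp mm x,y,z 15.6 0.1 149.8 tool y err deg 0.6947037944662195 tilt [ 9.e-04 -0.e+00 -1.e+00] t 5.725 [-1.  -0.3 -5.3] 0.04944805739611426
235 [24.5 -0.1  4.9] 250 [24.2 -0.2 -9.9] 280 [ 13.7  -0.2 -11.8] 300 [  6.3  -0.2 -12.4] 
sides [ 12.9 -25.3 -10.2] [12.  26.5 -8.5]
tcp clamp mm x,y,z 15.6 0.2 149.7 tool y err deg 0.687245211879473 tilt [ 6.e-04  0.e+00 -1.e+00] t 5.775 [ 0.5 -0.9 -5.8] 0.04953494280189295
```

View pics/c5.png

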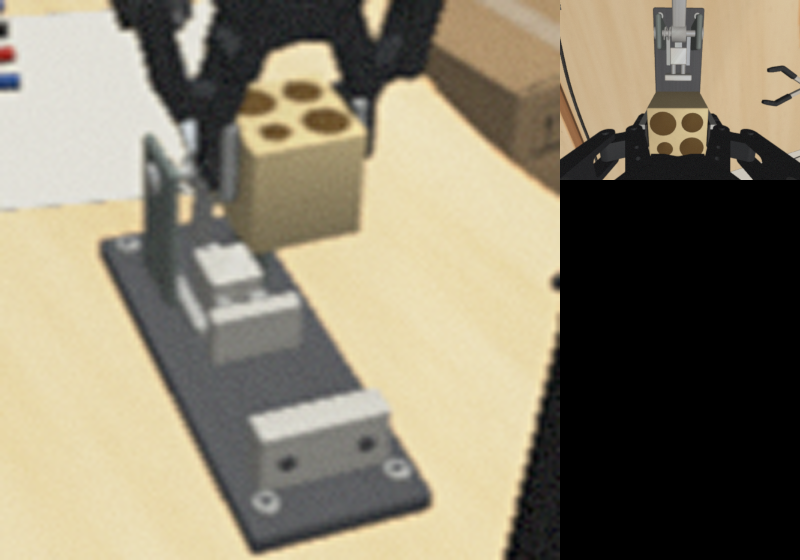

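The block is held level above the gap. The fixed jaw's seat-side top edge runs (302,334) to (334,327), and the pad's top edge runs (292,310) to (315,304). I'll check both against the clamp frame.

Run:
```python
from rel import *
f=load('scene');P=cloud(f)
for nm,uv,zs in (('jaw seat edge',[[302.5,334],[333.8,327.5]],(.042,.054)),('pad face edge',[[292.5,310],[315,304.5]],(.041,)),('bed end',[[304,367],[347,355]],(.006,))):
  for z in zs:
    q=onplane(f,uv,z)[:,:2]-seat;print(nm,z,'x',(q@d*1000).round(1),'y',(q@n*1000).round(1))
print(P[335:338,318].round(3),P[330,318].round(3))
rel()
```

```text
jaw seat edge 0.042 x [-25.8 -27.8] y [ 28.6 -28.1]
jaw seat edge 0.054 x [-38.2 -40.1] y [ 33.8 -21.5]
pad face edge 0.041 x [38.9 40.6] y [ 22.5 -22.3]
bed end 0.006 x [-61.7 -60.1] y [ 38.8 -40. ]
[[ 0.485 -0.299  0.044]
 [ 0.485 -0.299  0.042]
 [ 0.484 -0.301  0.042]] [ 0.493 -0.288  0.042]
tcp clamp mm x,y,z 15.6 0.2 149.5 tool y err deg 0.6910320746617913 tilt [ 4.e-04  0.e+00 -1.e+00] t 5.825 [-0.9 -0.1 -6.3] 0.04952658698805606
```

>>> send_rows([
  {"dx": -0.5, "dy": 0, "dz": 1, "yaw": 0.7, "gripper": 0.3},
  {"dx": -0.95, "dy": 0, "dz": 2, "yaw": 0.7, "gripper": 0.3},
  {"dx": -0.95, "dy": 0, "dz": 3, "yaw": 0.7, "gripper": 0.3},
  {"dx": -0.95, "dy": 0, "dz": 3, "yaw": 0.7, "gripper": 0.3},
  {"dx": -0.95, "dy": 0, "dz": 3, "yaw": 0.7, "gripper": 0.3},
])

```text
clock: 6.45
tcp_pos: [0.499, -0.2568, 0.1192]
orientation: [-2.417, -2.006, 0.0]
contact_force: [0.5, 0.7, -5.7]
grip_width: 0.0494
gripper_force: 54.8
```

```bash
python3 -c "
from rel import *
rel()"
```

```text
tcp clamp mm x,y,z 6.1 0.1 119.2 tool y err deg -0.010646380666665678 tilt [-1.e-04 -0.e+00 -1.e+00] t 6.45 [ 0.5  0.7 -5.7] 0.049406236682872806
```

>>> send_rows([
  {"dx": 0, "dy": 0, "dz": 2, "yaw": 0, "gripper": 0.3},
  {"dx": 0, "dy": 0, "dz": 4, "yaw": 0, "gripper": 0.3},
  {"dx": 0, "dy": 0, "dz": 5.5, "yaw": 0, "gripper": 0.3},
  {"dx": 0, "dy": 0, "dz": 6.4, "yaw": 0, "gripper": 0.3},
  {"dx": 0, "dy": 0, "dz": 6.4, "yaw": 0, "gripper": 0.3},
])

```text
clock: 7.08
tcp_pos: [0.4984, -0.2567, 0.0544]
orientation: [-2.417, -2.005, 0.001]
contact_force: [-0.2, -0.5, -4.5]
grip_width: 0.0497
gripper_force: 54.8
```

>>> send_rows([
  {"dx": 0, "dy": 0, "dz": 0.2, "yaw": 0, "gripper": 0.3},
  {"dx": 0, "dy": 0, "dz": 0.4, "yaw": 0, "gripper": 0.3},
  {"dx": 0, "dy": 0, "dz": 0.4, "yaw": 0, "gripper": 0.3},
])

```text
clock: 7.45
tcp_pos: [0.499, -0.2568, 0.0514]
orientation: [2.417, 2.006, 0.0]
contact_force: [-0.8, 0.4, -5.0]
grip_width: 0.0497
gripper_force: 54.8
```

```bash
python3 -c "
from rel import *
rel()"
```

```text
tcp clamp mm x,y,z 6.1 0.1 51.4 tool y err deg -0.009744179128755803 tilt [ 3.e-04  0.e+00 -1.e+00] t 7.45 [-0.8  0.4 -5. ] 0.04966815308802388
```

>>> send_rows([
  {"dx": 0, "dy": 0, "dz": 0.1, "yaw": 0, "gripper": 0.3},
  {"dx": 0, "dy": 0, "dz": 0.15, "yaw": 0, "gripper": 0.3},
  {"dx": 0, "dy": 0, "dz": 0.15, "yaw": 0, "gripper": 0.3},
  {"dx": 0, "dy": 0, "dz": 0.15, "yaw": 0, "gripper": 0.3},
])

```text
clock: 7.95
tcp_pos: [0.4989, -0.2568, 0.0498]
orientation: [2.417, 2.006, 0.0]
contact_force: [0.2, 0.6, -5.4]
grip_width: 0.0493
gripper_force: 54.8
```

>>> send_rows([
  {"dx": 0, "dy": 0, "dz": 0.05, "yaw": 0, "gripper": 0.3},
  {"dx": 0, "dy": 0, "dz": 0.1, "yaw": 0, "gripper": 0.3},
  {"dx": 0, "dy": 0, "dz": 0.1, "yaw": 0, "gripper": 0.3},
  {"dx": 0, "dy": 0, "dz": 0.1, "yaw": 0, "gripper": 0.3},
])

```text
clock: 8.45
tcp_pos: [0.4989, -0.2568, 0.0497]
orientation: [-2.417, -2.006, -0.001]
contact_force: [-3.1, 1.5, 7.8]
grip_width: 0.0495
gripper_force: 56.5
```

>>> send_rows([
  {"dx": 0, "dy": 0, "dz": -0.05, "yaw": 0, "gripper": 0.3},
  {"dx": 0, "dy": 0, "dz": -0.05, "yaw": 0, "gripper": 0.9},
  {"dx": 0, "dy": 0, "dz": -0.05, "yaw": 0, "gripper": 0.9},
  {"dx": 0, "dy": 0, "dz": -0.05, "yaw": 0, "gripper": 0.9},
  {"dx": 0, "dy": 0, "dz": -0.05, "yaw": 0, "gripper": 0.9},
])

```text
clock: 9.07
tcp_pos: [0.499, -0.2569, 0.0493]
orientation: [2.417, 2.006, 0.0]
contact_force: [0.2, 0.1, 1.1]
grip_width: 0.077
gripper_force: 0.0
```

>>> send_rows([
  {"dx": 0, "dy": 0, "dz": -1, "yaw": 0, "gripper": 0.9},
  {"dx": 0, "dy": 0, "dz": -3, "yaw": 0, "gripper": 0.9},
  {"dx": 0, "dy": 0, "dz": -7, "yaw": 0, "gripper": 0.9},
  {"dx": 0, "dy": 0, "dz": -12, "yaw": 0, "gripper": 0.9},
  {"dx": 0, "dy": 0, "dz": -17, "yaw": 0, "gripper": 0.9},
])

```text
clock: 9.7
tcp_pos: [0.4987, -0.257, 0.2222]
orientation: [2.417, 2.005, 0.001]
contact_force: [1.0, 0.1, -0.7]
grip_width: 0.0768
gripper_force: 0.0
```

>>> send_rows([
  {"dx": 0, "dy": 0, "dz": 0, "yaw": 0, "gripper": 0},
  {"dx": 0, "dy": 0, "dz": 0, "yaw": 0, "gripper": 0},
  {"dx": 0, "dy": 0, "dz": 0, "yaw": 0, "gripper": 0},
  {"dx": 0, "dy": 0, "dz": 0, "yaw": 0, "gripper": 0},
])

```text
clock: 10.2
tcp_pos: [0.4983, -0.2566, 0.2184]
orientation: [-2.416, -2.005, 0.002]
contact_force: [0.0, -0.3, 0.4]
grip_width: 0.0035
gripper_force: 0.0
```

Run:
```python
from rel import *
s,R=rel();w=grab('wrist');f=grab('scene');g=grab('side')
P=cloud(w)
m=((P[...,2]>.05)&(P[...,2]<.075)&(np.hypot(P[...,0]-.499,P[...,1]+.257)<.06)).astype(np.uint8)
c=max(cv2.findContours(cv2.morphologyEx(m,cv2.MORPH_CLOSE,np.ones((15,15))),0,2)[0],key=cv2.contourArea)[:,0]
r=cv2.minAreaRect((onplane(w,c,.062)[:,:2]*1000).astype(np.float32));print(r,np.nanmedian(P[...,2][m>0]))
q=np.array(r[0])/1000-seat;print('block x,y',q@d*1000,q@n*1000)
tp=seat+.200*d;print('plate rest pt',tp,'shift from tcp',R.T@(np.r_[tp,.131]-s['tcp_pos'])*100,'grip',s['grip_width'])
Pg=cloud(g);k=(Pg[...,2]>.1)&(Pg[...,2]<.16);qq=Pg[...,:2]-seat;k&=(abs(qq@n)<.04)&((qq@d)>.15)&((qq@d)<.25);print('plate side pts',k.sum(),(qq@d)[k].mean(),(qq@n)[k].mean(),Pg[...,2][k].mean())
o=np.zeros((560,800,3),np.uint8);o[:,:440]=cv2.resize(f['color'][230:370,255:365],None,fx=4,fy=4,interpolation=cv2.INTER_CUBIC);o[:270,440:]=cv2.resize(w['color'],(360,270));o[275:560,440:800]=cv2.resize(g['color'][140:216,262:358],(360,285));cv2.imwrite('pics/c6.png',o[...,::-1])
```

```text
tcp clamp mm x,y,z 6.1 0.8 218.4 tool y err deg -0.01923819399172544 tilt [-1.9e-03  4.0e-04 -1.0e+00] t 10.2 [ 0.  -0.3  0.4] 0.003455359658267242
((498.9821472167969, -255.56512451171875), (50.621238708496094, 49.57535171508789), 79.37413024902344) 0.06143737125297519
block x,y 7.29208217115757 0.36547790012566683
plate rest pt [ 0.53479027 -0.06621293] shift from tcp [19.38603307  0.09129066  8.73927475] grip 0.003455359658267242
plate side pts 140 0.21222485103174996 0.000738234820399657 0.13306821533118582
```

View pics/c6.png

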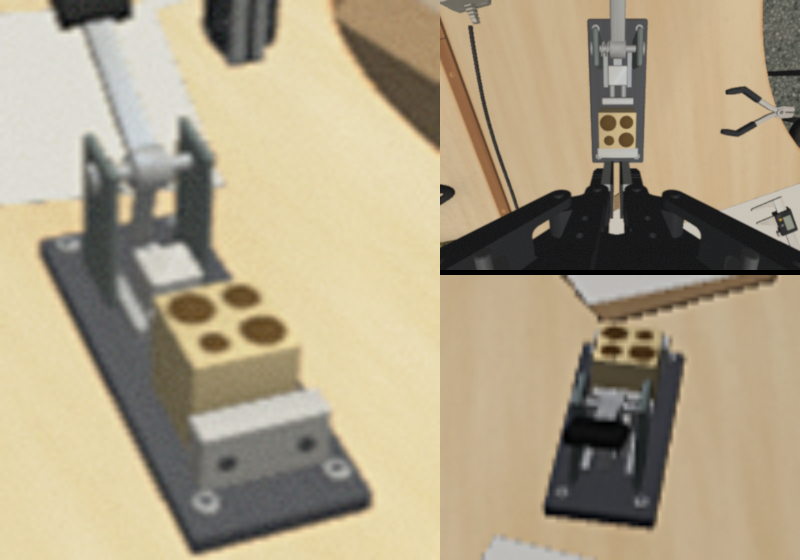

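The block stands squarely between the jaws (x≈6 mm, y≈0.4 mm, angle matching the clamp's), dimples up. Now moving over to press the lever.

>>> send_rows([
  {"dx": 5, "dy": 0, "dz": 0, "yaw": 0, "gripper": 0},
  {"dx": 10, "dy": 0, "dz": 0, "yaw": 0, "gripper": 0},
  {"dx": 15, "dy": 0, "dz": 0, "yaw": 0, "gripper": 0},
  {"dx": 20, "dy": 0, "dz": 0, "yaw": 0, "gripper": 0},
  {"dx": 20, "dy": 0, "dz": 2, "yaw": 0, "gripper": 0},
])

```text
clock: 10.98
tcp_pos: [0.5377, -0.0551, 0.1996]
orientation: [2.409, 2.016, 0.005]
contact_force: [1.0, -0.9, 0.0]
grip_width: -0.0001
gripper_force: 0.0
```

>>> send_rows([
  {"dx": 0, "dy": 0, "dz": 1.5, "yaw": 0, "gripper": 0},
  {"dx": 0, "dy": 0, "dz": 2.5, "yaw": 0, "gripper": 0},
  {"dx": 0, "dy": 0, "dz": 2.5, "yaw": 0, "gripper": 0},
  {"dx": 0, "dy": 0, "dz": 2.5, "yaw": 0, "gripper": 0},
])

```text
clock: 11.48
tcp_pos: [0.536, -0.061, 0.1747]
orientation: [2.418, 2.005, 0.001]
contact_force: [0.2, 0.2, 0.4]
grip_width: -0.0001
gripper_force: 0.0
```

```bash
python3 -c "
from rel import *
rel()"
```

```text
tcp clamp mm x,y,z 205.4 -0.2 174.7 tool y err deg -0.08748419842077304 tilt [ 6.e-04 -1.e-04 -1.e+00] t 11.475 [0.2 0.2 0.4] -9.665707915127022e-05
```

>>> send_rows([
  {"dx": 0, "dy": 0, "dz": 0.8, "yaw": 0, "gripper": 0},
  {"dx": 0, "dy": 0, "dz": 1.6, "yaw": 0, "gripper": 0},
  {"dx": 0.2, "dy": 0, "dz": 2.4, "yaw": 0, "gripper": 0},
  {"dx": 0.4, "dy": 0, "dz": 3.2, "yaw": 0, "gripper": 0},
  {"dx": 0.5, "dy": 0, "dz": 4.0, "yaw": 0, "gripper": 0},
])

```text
clock: 12.1
tcp_pos: [0.5372, -0.0544, 0.1341]
orientation: [-2.417, -2.007, -0.002]
contact_force: [0.0, 3.1, 6.6]
grip_width: -0.0001
gripper_force: 2.4
```

>>> send_rows([
  {"dx": 0.1, "dy": 0, "dz": 0.6, "yaw": 0, "gripper": 0},
  {"dx": 0.2, "dy": 0, "dz": 1.2, "yaw": 0, "gripper": 0},
  {"dx": 0.3, "dy": 0, "dz": 1.8, "yaw": 0, "gripper": 0},
  {"dx": 0.3, "dy": 0, "dz": 2.2, "yaw": 0, "gripper": 0},
  {"dx": 0.3, "dy": 0, "dz": 2.2, "yaw": 0, "gripper": 0},
])

```text
clock: 12.72
tcp_pos: [0.5379, -0.0507, 0.1125]
orientation: [-2.415, -2.007, -0.003]
contact_force: [-1.2, 5.1, 11.1]
grip_width: -0.0001
gripper_force: 5.3
```

```bash
python3 -c "
from rel import *
rel()"
```

```text
tcp clamp mm x,y,z 215.9 -0.2 112.5 tool y err deg 0.06238475719620595 tilt [ 7.0e-04  2.1e-03 -1.0e+00] t 12.725 [-1.2  5.1 11.1] -5.3023421626112696e-05
```

>>> send_rows([
  {"dx": 0, "dy": 0, "dz": 0.15, "yaw": 0, "gripper": 0},
  {"dx": 0, "dy": 0, "dz": 0.25, "yaw": 0, "gripper": 0},
  {"dx": 0, "dy": 0, "dz": 0.25, "yaw": 0, "gripper": 0},
  {"dx": 0, "dy": 0, "dz": 0.25, "yaw": 0, "gripper": 0},
  {"dx": 0, "dy": 0, "dz": 0.25, "yaw": 0, "gripper": 0},
])

```text
clock: 13.35
tcp_pos: [0.538, -0.0505, 0.1103]
orientation: [-2.415, -2.007, -0.004]
contact_force: [-2.0, 5.9, 11.8]
grip_width: 0.0002
gripper_force: 6.0
```

```bash
cat > chk.py <<'E'
from rel import *
import sys
s,R=rel();f=grab('scene');w=grab('wrist');g=grab('side')
for nm,F in (('scene',f),('wrist',w),('side',g)):
    P=cloud(F);q=P[...,:2]-seat;x=q@d;y=q@n;z=P[...,2];dark=F['color'].max(-1)<70
    for tag,k in (('plate',(x>.185)&(x<.245)&(abs(y)<.022)&(z>.07)&(z<.1)),('lever bar',(x>.13)&(x<.185)&(abs(y)<.012)&(z>.06)&(z<.12))):
        k&=~np.isnan(z)
        if k.sum()>15: 
            p=np.polyfit(x[k],z[k],1);print(nm,tag,k.sum(),'slope deg',np.degrees(np.arctan(p[0])).round(1),'z@215',np.polyval(p,.215).round(4),'zmean',z[k].mean().round(4),'x',x[k].min().round(3),x[k].max().round(3))
    k=(z>.055)&(z<.068)&(np.hypot(x,y)<.06)
    if k.sum()>50: 
        c=max(cv2.findContours(k.astype(np.uint8),0,2)[0],key=cv2.contourArea)[:,0];r=cv2.minAreaRect((onplane(F,c,.062)[:,:2]*1000).astype(np.float32));qq=np.array(r[0])/1000-seat;print(nm,'block',(qq@d*1000).round(1),(qq@n*1000).round(1),r[1],r[2])
o=np.zeros((560,800,3),np.uint8);o[:,:440]=cv2.resize(f['color'][225:365,255:365],None,fx=4,fy=4,interpolation=cv2.INTER_CUBIC);o[:270,440:]=cv2.resize(w['color'],(360,270));o[275:560,440:800]=cv2.resize(g['color'][140:216,262:358],(360,285));cv2.imwrite('pics/'+sys.argv[1],o[...,::-1])
E
python3 chk.py c7.png
```

```text
tcp clamp mm x,y,z 216.1 -0.2 110.3 tool y err deg 0.06994700335491011 tilt [ 9.0e-04  2.5e-03 -1.0e+00] t 13.35 [-2.   5.9 11.8] 0.00019437198728324898
scene plate 272 slope deg 8.5 z@215 0.0881 zmean 0.0864 x 0.185 0.239
scene lever bar 135 slope deg -0.1 z@215 0.0803 zmean 0.0804 x 0.13 0.185
scene block -4.1 3.4 (59.879024505615234, 53.319339752197266) 80.47811889648438
wrist plate 4849 slope deg -6.8 z@215 0.0871 zmean 0.0853 x 0.202 0.241
wrist lever bar 260 slope deg 0.8 z@215 0.0803 zmean 0.0796 x 0.16 0.174
side plate 187 slope deg -6.8 z@215 0.0871 zmean 0.0855 x 0.195 0.244
```

View pics/c7.png

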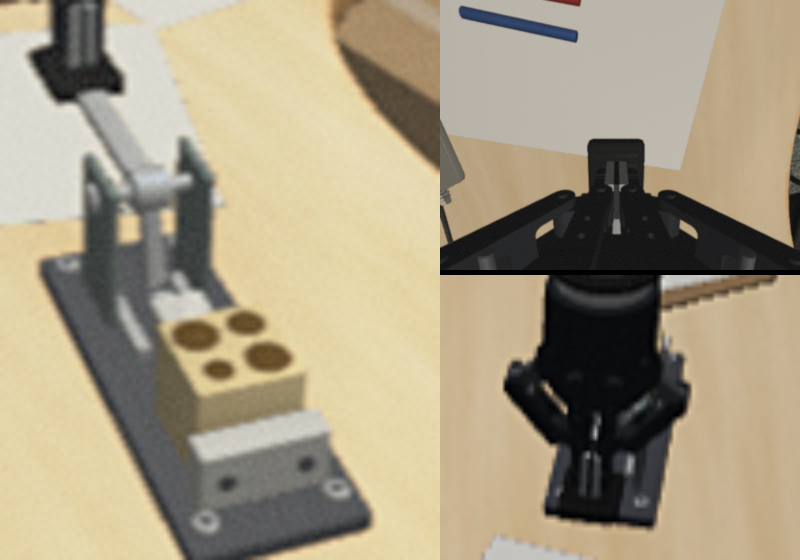

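The scene crop shows the block held against the fixed jaw with the pad behind it. The fingertips are on the plate at (75,80) and the lever looks close to level. I'll refine the lever's slope on the exposed plate, wrist pixels (240–312, 222–250).

Run:
```python
from rel import *
F=load('wrist');P=cloud(F)[222:246,242:312].reshape(-1,3);q=P[:,:2]-seat;x=q@d;z=P[:,2];k=(z>.07)&(z<.1)
for _ in range(4): p=np.polyfit(x[k],z[k],1);k&=abs(z-np.polyval(p,x))<.003
print('plate',k.sum(),x[k].min(),x[k].max(),z[k].mean(),np.degrees(np.arctan(p[0])),'z215',np.polyval(p,.215))
F=load('scene');P=cloud(F).reshape(-1,3);q=P[:,:2]-seat;x=q@d;y=q@n;z=P[:,2]
k=(x>.125)&(x<.185)&(abs(y)<.008)&(z>.07)&(z<.09);p=np.polyfit(x[k],z[k],1);print('bar',k.sum(),np.degrees(np.arctan(p[0])),z[k].mean())
k=(abs(x)<.08)&(abs(y)<.02)&(z>.055)&(z<.07);print('block top x range, y',np.percentile(x[k],[1,99]))
k=(x>.02)&(x<.05)&(abs(y)<.018)&(z>.034)&(z<.045);print('pad top x',k.sum(),np.percentile(x[k],[2,98]) if k.sum() else '')
```

```text
plate 1673 0.2278915022969942 0.23964359658664658 0.08487343723111317 -7.133864082936797 z215 0.08726122866344099
bar 109 0.004169650400527896 0.08104175606218258
block top x range, y [-0.02626929  0.02483665]
pad top x 4 [0.04852849 0.04953382]
```

>>> send_rows([
  {"dx": 0, "dy": 0, "dz": 0.03, "yaw": 0, "gripper": 0},
  {"dx": 0, "dy": 0, "dz": 0.03, "yaw": 0, "gripper": 0},
  {"dx": 0, "dy": 0, "dz": 0.03, "yaw": 0, "gripper": 0},
  {"dx": 0, "dy": 0, "dz": 0.03, "yaw": 0, "gripper": 0},
  {"dx": 0, "dy": 0, "dz": 0.03, "yaw": 0, "gripper": 0},
])

```text
clock: 14.12
tcp_pos: [0.538, -0.0505, 0.1101]
orientation: [-2.415, -2.007, -0.004]
contact_force: [-1.6, 6.5, 12.6]
grip_width: -0.0001
gripper_force: 6.1
```

```bash
python3 -c "
from rel import *
rel();print(workorder.hand_in())"
```

```text
tcp clamp mm x,y,z 216.1 -0.3 110.1 tool y err deg 0.06835793191559425 tilt [ 9.0e-04  2.6e-03 -1.0e+00] t 14.125 [-1.6  6.5 12.6] -5.6922905144638056e-05
the job is handed in; nothing more can be done
None
```

The job is handed in at about 14 s: the block stands dimples up against the fixed jaw, clamped, and the fingertips hold the lever level to within measurement (about 13 N downward); no verdict was returned.

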